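Set a finished part under the document camera and hold the camera mast up

ROBOT

A 6-joint arm with a two-finger parallel gripper is mounted at the origin on a cart in front of the work surface, level with it; the furniture and walls round the work are solid. World frame = base frame: x ahead of the robot, y to its left, z up, the work surface at z = 0. Lengths are in m, angles in rad, forces in N, time in s.
With the tool pointing down it reaches from about 0.4 to 0.825 m from the base axis. Payload 7 kg.
Tool frame: the origin (TCP) lies at the very end of the fingers, on their centre line; the grasp point (between the pads) lies 19 mm behind it; z points along the fingers, y is the line along which they close (so a half turn about z gives the same grasp; the last joint's range is limited). The gripper opens to 88 mm and grips with 3 to 60 N. Pads are 19 mm wide; open, the fingers measure 130 mm over their backs; the gripper's body (78 mm by 193 mm) begins 47 mm behind the grasp point.
Start: joints at [1.428, 0.359, 0.012, 0, -1.224, -0.288], TCP at [0.282, 0.613, 0.192] pointing down, gripper open.
Joint ranges: [-3.07, 3.07], [-1.43, 2.12], [-1.02, 1.25], [-3.03, 1.67], [-3.05, -0], [-3.03, 3.03]. Speed limits (rad/s): [2.39, 2.39, 3.01, 3.14, 3.14, 3.14].

INTERFACE

Orientations are given as [roll, pitch, yaw] about the fixed x, y, z axes, in that order (R = Rz(yaw) Ry(pitch) Rx(roll)).
In Python, from station import arm gives the robot as it stands. The module is installed in compiled form; this text tells all that it offers.
- The arm moves only by the shell command python3 -m crank 'ROWS' [FORCE]. ROWS is JSON, a list of rows, each an object of numbers: "dx", "dy", "dz": the shift along the world's x, y, z in m; "twist": the turn about the world's z in degrees; "grip": the opening, from -1 (shut) to 1 (fully open). A call has exactly 5 rows; each row is the pose to reach, as a shift and turn from the pose commanded when the call began; what a row does not reach only later rows make up. A row lasts 1/12 s, in which the tool goes at most 41.7 mm and 7.16 degrees, less where a joint would pass 70% of its speed; a pose out of reach is approached as far as the arm can. A call with a gripper value outside its range is refused whole. The fingers move at their own pace and stop on an object; FORCE is the grip in N (left out, the last holds). Time passes only in rows, so rows that repeat a pose let the fingers close, or fill a call up. It gives the time, the measured TCP pose, the force, the opening and the grip force at its end, in the units of the state.
- arm.get_state(): the state, without advancing time (a new reading comes with each control period).
- arm.grab_frame(name): name is "side" or "top"; returns the picture (480x640x3 uint8, red, green, blue); there is no depth.
- arm.get_calibration(name): a dict with "fx", "fy", "cx", "cy" (pixels), "cam_to_world" (4x4, takes a point from camera to world coordinates). Camera axes: x right, y down, z forward; pixel columns grow to the right and rows downward; lengths in m; the calibration is good to about 2 mm. A picture is of the moment at which its call begins. get_calibration takes no time and is no camera call.
- arm.job_done(): hands the job in; it is judged then, once.
The state is a dict: "t": time; "q": joint angles; "qd": joint speeds; "joint_efforts": joint torques, N m; "eef_pos": TCP position; "ee_rot": TCP orientation; "force": force on the tool from outside, world axes, zero at the start; "moment": the same for the moment, N m; "width": finger opening in m; "gripper_force": force on a finger pad.
Only numpy, scipy, OpenCV 4.12 (cv2) and the standard library are available. Lean on these libraries where they do the work, as an engineer would, in place of code of your own. Each camera call takes 0.05 s, during which the arm holds its last target. There are 200 camera calls.

TASK

Slide the jaw of the small desk vise all the way open, lift the drilled metal block out and stand it, the same way up, in the middle of the document camera's raised tile, and let go of it. Then press the camera stand's release button fully down, take the camera's top knob and pull the telescopic mast up past its first stop to its second stop, and finish while still holding it fully extended (it sinks back when let go). Leave the tape roll, glue stick and eraser where they are.

Things in the scene. Friction and masses are not known exactly. Their poses are not given: they have to be found in the camera images.
- vise: Small grey desk vise, fixed to the desk, 150 x 66 mm and 62 mm high (without the post on its jaw). Origin on the desk surface, right under the middle of the closed gap between the jaws; z up; its x axis is the clamping direction: the fixed jaw lies at +x, the sliding jaw at -x, which is roughly the robot's side. Above the 8 mm foot plate, bed and jaws are 34 mm wide along y; the bed's top, on which the block stands, is 28 mm above the desk.
- vise_jaw (a joint): Travel of the sliding jaw along the vise's -x: 0 = closed on the block, 0.030 m = fully open. It slides with about 3 N of friction and stays where it is left. A steel lip on it overhangs the block's upper edge by about 4 mm while it is closed, so the block cannot be lifted before the jaw is open.
- jaw_post (a point): Upright steel post on the sliding jaw by which it is pulled or pushed: 16 mm along the vise's x, 12 mm along its y, free from 65 mm to 97 mm above the desk. This point is on its axis 86 mm above the desk (11 mm below its top); 47 mm on the -x side of the vise's origin when closed. Axes as the vise's.
- block_center (a point): Centre of the loose drilled aluminium block with two 8 mm upright holes, about 0.1 kg. 28 mm along its x (between the jaws), 50 mm along its y, 30 mm high along its z. Its two ends stick out about 8 mm beyond the jaws on both sides, give or take 2 mm, so it can be gripped across its 50 mm length from above. It starts with its underside 28 mm and its top 58 mm above the desk.
- camera_stand: Document camera stand, fixed to the desk: white base plate 240 x 130 mm, 8 mm thick. Origin under the plate's centre on the desk surface, z up. Along its x axis: the square tile at -65 mm (roughly the robot's side), the telescopic mast at +65 mm. The mast's white sleeve is 36 mm across at its rim and 94 mm high.
- tile_center (a point): Middle of the top of the raised grey square tile on the stand's base, 80 x 80 mm; its top is 11 mm above the desk. (At the right end of the desk, beyond y = -0.38 m, stand a printer, upright books and a pencil cup, up to 0.2 m high: pass over them.)
- button_top (a point): Centre of the top of the release button, a round black cap 20 mm across that stands 110 mm above the desk on a 28 x 28 mm white column (column top 99 mm), 55 mm beside the mast's axis on the stand's +y side. Pressed straight down.
- release_button (a joint): How far the button is pressed: 0 = up (mast locked), 0.008 m = fully down (mast free). It moves with about 4 N and stays down when let go. The mast stays locked until it is at least about 5 mm down.
- mast_knob (a point): Centre of the upright round grip knob on top of the camera head: 24 mm across and 21 mm high, with a cap 30 mm across and 4 mm thick above it; this point is 131 mm above the desk when stowed, 14.5 mm below the top of the cap. Right below the knob is the camera body, 20 mm high, 22 mm wide along the stand's y and 46 mm long along its x, lens towards the tile. Axes as the stand's; rises with the mast.
- mast_upper (a joint): Extension of the mast's upper section, straight up: 0 = stowed, 0.050 m = at its end. It comes out first (about 3 N); its end is the first stop.
- mast_lower (a joint): Extension of the mast's lower section, straight up, carrying the upper: 0 = stowed, 0.050 m = at its end, the second stop. It follows when the upper section is out. Both out raise the knob by 100 mm; return springs and weight pull back with about 6 to 7 N in all.
- tape_roll: Roll of tape lying flat, 65 mm across, 19 mm high, bystander; origin under its centre.
- glue_stick: Glue stick standing upright, 28 mm across, 88 mm high, bystander at the left; origin under its centre.
- eraser: Eraser, 21 x 46 x 13 mm, bystander near the front edge of the desk, at the left; origin under its centre.

How it is judged:
On the way, in this order (a step that is already met when the one before it is completed fails the run):
1. the vise jaw is slid open by at least 18 mm (value of joint vise_jaw above 0.018 m), for 0.1 s.
2. the block is lifted out of the vise (height (world z) of block_center above 0.085 m and contact force between block and vise below 0.1 N), for 0.1 s.
3. the block stands in the middle of the tile, released (horizontal distance between block_center and tile_center below 0.02 m and height (world z) of block_center below 0.029 m and angle between block_center's own z axis and vertical below 0.1 rad and contact force between the fingers and block below 0.1 N), for 0.2 s.
4. the release button is pressed down (value of joint release_button above 0.006 m), for 0.1 s.
5. the mast is pulled to its first stop (value of joint mast_upper above 0.045 m), for 0.05 s.
At the end, for the whole second after the job is handed in: Both mast sections out to within 5 mm of their ends and still, head held by the fingers (over 1 N), button at least 6 mm down, jaw at least 15 mm open; block upright on the tile, centre within 20 mm of its middle, not touched by the fingers (all of step 3 and value of joint each of mast_upper, mast_lower above 0.045 m and contact force between the fingers and mast_upper above 1 N and velocity of joint mast_lower between -0.02 and 0.02 m/s and value of joint release_button above 0.006 m and value of joint vise_jaw above 0.015 m); the arm keeps its last pose, push and grip.
It fails at once if a bystander (tape roll, glue stick, eraser) is moved by more than 30 mm (distance of any of tape_roll, glue_stick, eraser from where it was at the start of the episode above 0.03 m).
It also fails if it takes over 72 s, if anything falls off the work surface, if the arm or the gripper's body presses on something with over 40 N, if the wrist force passes 120 N, or if a joint passes its speed limit or range.

## Working session

There is one attempt and no reset: what is moved stays moved. The work goes in short steps, Python scripts to look and compute and a shell command to move; the robot and the scene stay as the last step left them, time stands still between calls to the robot, and variables do not carry over. Pictures are saved under pics/ and viewed, at most 10 in all, crops included, and the job is handed in when it is done.

```bash
mkdir -p pics
python3 - <<'E'
from station import arm
import cv2,numpy as np
for n in("side","top"):
    f=arm.grab_frame(n);cv2.imwrite(f"pics/{n}0.png",f[:,:,::-1])
    c=arm.get_calibration(n);print(n,c["fx"],c["fy"],c["cx"],c["cy"],np.round(c["cam_to_world"],4).tolist())
s=arm.get_state();print(s)
E
```

```text
side 465.04184516727867 465.04184516727867 318.54686015769323 239.62191996184723 [[-0.9789, -0.1233, 0.1632, 0.4365], [-0.204, 0.5324, -0.8216, 0.9099], [0.0144, -0.8375, -0.5463, 0.5854], [0.0, 0.0, 0.0, 1.0]]
top 445.7508573575787 445.7508573575787 312.23434350589986 239.09567336231268 [[0.0148, -0.9816, 0.1906, 0.4169], [-0.9999, -0.0129, 0.0111, 0.1425], [-0.0084, -0.1908, -0.9816, 1.0364], [0.0, 0.0, 0.0, 1.0]]
{'t': 0.1, 'q': array([ 1.42809422e+00,  3.59323285e-01,  1.11716253e-02, -3.30901435e-04,
       -1.22413157e+00, -2.88079277e-01]), 'qd': array([-0.00073218, -0.0021118 ,  0.00441634,  0.00106214, -0.00035146,
       -0.0005045 ]), 'joint_efforts': array([-1.47476880e-03, -5.84160948e+01,  2.93753421e+01,  7.01547906e+00,
        1.01672669e-02, -4.71262956e-05]), 'eef_pos': array([0.28169569, 0.61286579, 0.19131642]), 'ee_rot': array([ 3.14007863e+00, -1.24219656e-04, -4.30893949e-01]), 'force': array([0.57654862, 0.30056818, 0.30272415]), 'moment': array([ 0.05438751,  0.03545111, -0.02320022]), 'gripper_force': 0.0, 'width': 0.08760333727275757}
```

View pics/top0.png

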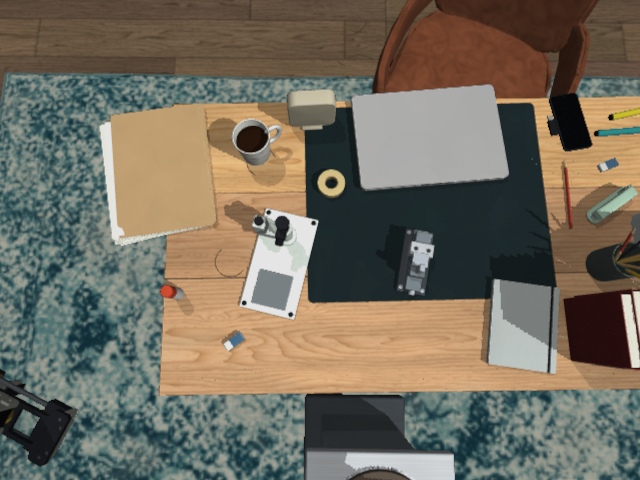

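View pics/side0.png

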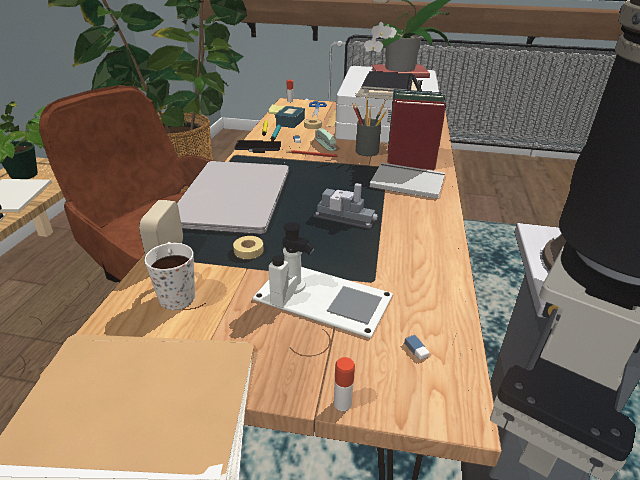

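The top view shows the stand at about (280,262) with its tile at (271,290) and its button at (260,222). The vise is at about (416,262) and the tape roll at (331,183). I'll zoom in for accurate corner positions.

```bash
cat > h.py <<'E'
from station import arm
import cv2,numpy as np
def ray(n,u,v):
    c=arm.get_calibration(n);T=np.array(c["cam_to_world"])
    d=T[:3,:3]@np.array([(u-c["cx"])/c["fx"],(v-c["cy"])/c["fy"],1]);return T[:3,3],d/np.linalg.norm(d)
def onz(n,u,v,z):
    o,d=ray(n,u,v);return o+d*(z-o[2])/d[2]
def proj(n,p):
    c=arm.get_calibration(n);T=np.array(c["cam_to_world"]);q=T[:3,:3].T@(np.array(p)-T[:3,3])
    return c["fx"]*q[0]/q[2]+c["cx"],c["fy"]*q[1]/q[2]+c["cy"]
def crop(img,x,y,w,h,s):
    return cv2.resize(img[y:y+h,x:x+w],None,fx=s,fy=s,interpolation=cv2.INTER_CUBIC)
E
python3 - <<'E'
from h import *
t=cv2.imread("pics/top0.png");s=cv2.imread("pics/side0.png")
a=crop(t,385,220,64,85,7) # 448x595
b=crop(s,305,175,80,60,4) # 320x240
c=crop(s,245,215,80,90,4) #320x360
o=np.zeros((600,800,3),np.uint8);o[:595,:448]=a;o[:240,450:770]=b;o[240:600,450:770]=c
cv2.imwrite("pics/c1.png",o)
cv2.imwrite("pics/c2.png",crop(t,235,200,90,122,4.9))
# tile mask, plate contour
hsv=cv2.cvtColor(t,cv2.COLOR_BGR2HSV)
r=t[250:320,235:325].astype(int);g=r.mean(2);sp=r.max(2)-r.min(2)
m=((g>80)&(g<150)&(sp<25)).astype(np.uint8)
m=cv2.morphologyEx(m,cv2.MORPH_OPEN,np.ones((3,3)))
cs,_=cv2.findContours(m,0,2);k=max(cs,key=cv2.contourArea);q=cv2.minAreaRect(k)
print("tile",q,cv2.contourArea(k)); bx=cv2.boxPoints(q)+[235,250]
P=np.array([onz("top",*p,.011) for p in bx]);print(P.round(4).tolist(),P.mean(0).round(4))
E
```

```text
tile ((36.588233947753906, 39.147064208984375), (34.68259048461914, 34.440059661865234), 14.03624439239502) 1108.0
[[0.4686, 0.2927, 0.011], [0.5456, 0.2765, 0.011], [0.5272, 0.1981, 0.011], [0.4508, 0.2154, 0.011]] [0.498  0.2457 0.011 ]
```

View pics/c1.png

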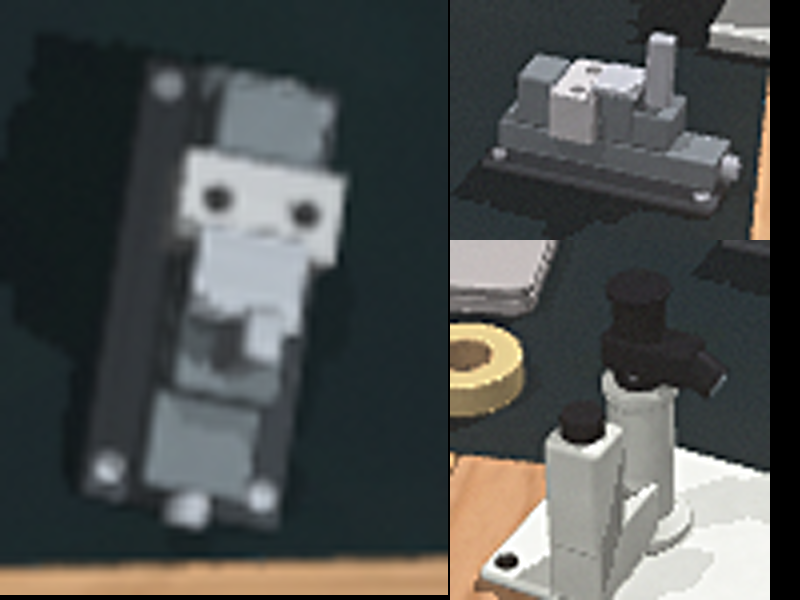

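View pics/c2.png

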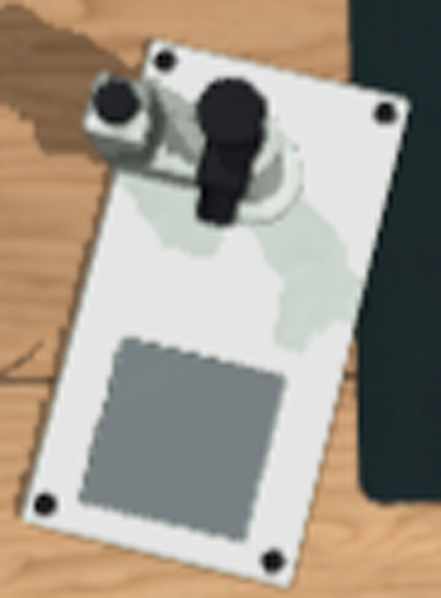

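The crops show the block with holes at (218,198) and (306,213) in the c1 crop, the bright post at about (265,320), the button at (115,100) in c2 and the knob cap at (232,110) in c2.

Run:
```python
from h import *
V=lambda x,y:(385+(x+.5)/7-.5,220+(y+.5)/7-.5)
S=lambda x,y:(235+(x+.5)/4.9-.5,200+(y+.5)/4.9-.5)
f=lambda p,z:onz("top",*p,z)
h1,h2=f(V(218,198),.058),f(V(306,213),.058)
print("holes",h1,h2,"mid",(h1+h2)/2,"vise yaw",np.degrees(np.arctan2((h1-h2)[1],(h1-h2)[0]))-90)
for p in [(168,85),(108,467),(262,497),(188,508)]:print("foot screw",f(V(*p),.010))
print("post top",f(V(265,318),.097))
C=[f(S(*p),.008) for p in[(150,40),(410,100),(290,588),(22,515)]]
c=sum(C)/4;fw=(C[0]+C[1]-C[2]-C[3])/2;yw=np.arctan2(fw[1],fw[0]);print("stand",c,np.degrees(yw),np.linalg.norm(fw))
scr=[f(S(*p),.009) for p in[(165,61),(385,112),(273,560),(44,503)]];print("screws",sum(scr)/4,np.degrees(np.arctan2(*((scr[0]+scr[1]-scr[2]-scr[3])[[1,0]]))))
R=np.array([[np.cos(yw),-np.sin(yw)],[np.sin(yw),np.cos(yw)]])
for n,l in(("tile",(-.065,0)),("mast",(.065,0)),("btn",(.065,.055))):print(n,c[:2]+R@l)
print("button seen",f(S(115,100),.110),"knob cap",f(S(232,110),.1455))
# side view
W=lambda x,y:(305+(x-450)/4,175+y/4);U=lambda x,y:(245+(x-450)/4,215+(y-240)/4)
print("side post top",onz("side",*W(663,38),.097),"holes",onz("side",*W(595,70),.058),onz("side",*W(578,90),.058))
print("side btn",onz("side",*U(582,410),.110),"knob",onz("side",*U(638,288),.1455))
```

```text
holes [ 0.5900492  -0.07675087  0.058     ] [ 0.58558929 -0.10446694  0.058     ] mid [ 0.58781925 -0.0906089   0.058     ] vise yaw -9.141337806914521
foot screw [ 0.63682157 -0.0718949   0.01      ]
foot screw [ 0.50853531 -0.04889124  0.01      ]
foot screw [ 0.4994441  -0.09895143  0.01      ]
foot screw [ 0.4955177  -0.07469606  0.01      ]
post top [ 0.54646219 -0.08112265  0.097     ]
stand [0.56131571 0.23011072 0.008     ] -12.735257991948377 0.2372472675205725
screws [0.56163377 0.23064873 0.009     ] -12.952415531517719
tile [0.49791478 0.24443974]
mast [0.62471665 0.2157817 ]
btn [0.63684121 0.26942865]
button seen [0.63679123 0.26935612 0.11      ] knob cap [0.62468911 0.21527265 0.1455    ]
side post top [ 0.53983125 -0.07847518  0.097     ] holes [ 0.58300023 -0.10377884  0.058     ] [ 0.58870635 -0.07554961  0.058     ]
side btn [0.63650526 0.26753153 0.11      ] knob [0.62316958 0.21829687 0.1455    ]
```

Both views agree to a few mm. Next I move over the post, turning +14.7° so the fingers close along the vise's y.

```bash
python3 -m crank '[{"dx":0.013,"dy":-0.035,"twist":0.8,"grip":0},{"dx":0.026,"dy":-0.070,"twist":1.6,"grip":0},{"dx":0.039,"dy":-0.105,"twist":2.4,"grip":0},{"dx":0.052,"dy":-0.140,"twist":3.2,"grip":0},{"dx":0.065,"dy":-0.174,"twist":3.7,"grip":0}]'
python3 -m crank '[{"dx":0.013,"dy":-0.035,"twist":0.8,"grip":0},{"dx":0.026,"dy":-0.070,"twist":1.6,"grip":0},{"dx":0.039,"dy":-0.105,"twist":2.4,"grip":0},{"dx":0.052,"dy":-0.140,"twist":3.2,"grip":0},{"dx":0.065,"dy":-0.174,"twist":3.7,"grip":0}]'
python3 -m crank '[{"dx":0.013,"dy":-0.035,"twist":0.8,"grip":0},{"dx":0.026,"dy":-0.070,"twist":1.6,"grip":0},{"dx":0.039,"dy":-0.105,"twist":2.4,"grip":0},{"dx":0.052,"dy":-0.140,"twist":3.2,"grip":0},{"dx":0.065,"dy":-0.174,"twist":3.7,"grip":0}]'
python3 -m crank '[{"dx":0.013,"dy":-0.035,"twist":0.8,"grip":-0.2},{"dx":0.026,"dy":-0.070,"twist":1.6,"grip":-0.2},{"dx":0.039,"dy":-0.105,"twist":2.4,"grip":-0.2},{"dx":0.052,"dy":-0.140,"twist":3.2,"grip":-0.2},{"dx":0.065,"dy":-0.174,"twist":3.7,"grip":-0.2}]'
python3 -m crank '[{"dz":-0.02,"grip":-0.2},{"dz":-0.04,"grip":-0.2},{"dz":-0.06,"grip":-0.2},{"dz":-0.06,"grip":-0.2},{"dz":-0.06,"grip":-0.2}]'
python3 - <<'E'
from h import *
s=arm.get_state();print(s["eef_pos"],s["ee_rot"],s["width"])
t=arm.grab_frame("top")[:,:,::-1];d=arm.grab_frame("side")[:,:,::-1]
o=np.zeros((480,800,3),np.uint8);o[:480,:400]=crop(t,370,200,100,120,4);o[:480,400:]=crop(d,295,130,100,120,4);cv2.imwrite("pics/c3.png",o)
E
```

```text
[0.28169569 0.61286579 0.19131642] [ 3.14007863e+00 -1.24219656e-04 -4.30893949e-01] 0.08760333727275757invalid input at $[0]: expected keys dx, dy, dz, twist, grip
invalid input at $[0]: expected keys dx, dy, dz, twist, grip
invalid input at $[0]: expected keys dx, dy, dz, twist, grip
invalid input at $[0]: expected keys dx, dy, dz, twist, grip
invalid input at $[0]: expected keys dx, dy, dz, twist, grip
```

View pics/c3.png

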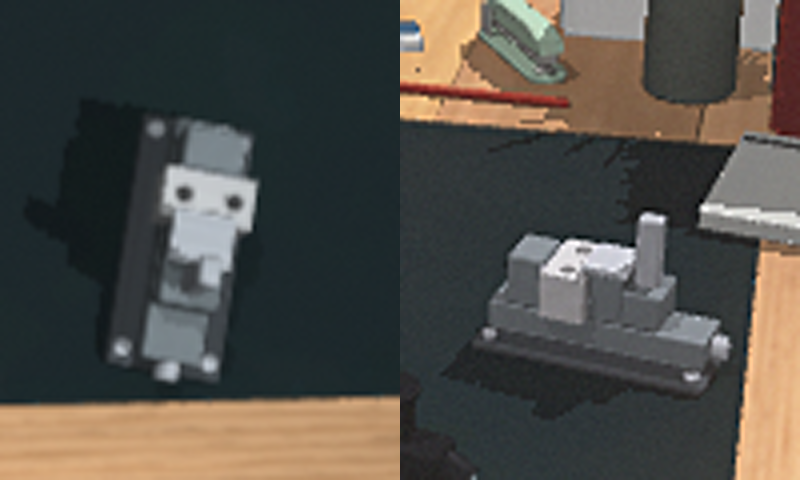

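All keys are required, so nothing moved and the scene is unchanged. I'm resending the rows with every key filled in.

```bash
python3 -m crank '[{"dx":0.013,"dy":-0.035,"dz":0,"twist":0.8,"grip":0},{"dx":0.026,"dy":-0.070,"dz":0,"twist":1.6,"grip":0},{"dx":0.039,"dy":-0.105,"dz":0,"twist":2.4,"grip":0},{"dx":0.052,"dy":-0.140,"dz":0,"twist":3.2,"grip":0},{"dx":0.065,"dy":-0.174,"dz":0,"twist":3.7,"grip":0}]'
python3 -m crank '[{"dx":0.013,"dy":-0.035,"dz":0,"twist":0.8,"grip":0},{"dx":0.026,"dy":-0.070,"dz":0,"twist":1.6,"grip":0},{"dx":0.039,"dy":-0.105,"dz":0,"twist":2.4,"grip":0},{"dx":0.052,"dy":-0.140,"dz":0,"twist":3.2,"grip":0},{"dx":0.065,"dy":-0.174,"dz":0,"twist":3.7,"grip":0}]'
python3 -m crank '[{"dx":0.013,"dy":-0.035,"dz":0,"twist":0.8,"grip":0},{"dx":0.026,"dy":-0.070,"dz":0,"twist":1.6,"grip":0},{"dx":0.039,"dy":-0.105,"dz":0,"twist":2.4,"grip":0},{"dx":0.052,"dy":-0.140,"dz":0,"twist":3.2,"grip":0},{"dx":0.065,"dy":-0.174,"dz":0,"twist":3.7,"grip":0}]'
python3 -m crank '[{"dx":0.013,"dy":-0.035,"dz":0,"twist":0.8,"grip":-0.2},{"dx":0.026,"dy":-0.070,"dz":0,"twist":1.6,"grip":-0.2},{"dx":0.039,"dy":-0.105,"dz":0,"twist":2.4,"grip":-0.2},{"dx":0.052,"dy":-0.140,"dz":0,"twist":3.2,"grip":-0.2},{"dx":0.065,"dy":-0.174,"dz":0,"twist":3.7,"grip":-0.2}]'
python3 -m crank '[{"dx":0,"dy":0,"dz":-0.02,"twist":0,"grip":-0.2},{"dx":0,"dy":0,"dz":-0.04,"twist":0,"grip":-0.2},{"dx":0,"dy":0,"dz":-0.06,"twist":0,"grip":-0.2},{"dx":0,"dy":0,"dz":-0.06,"twist":0,"grip":-0.2},{"dx":0,"dy":0,"dz":-0.06,"twist":0,"grip":-0.2}]'
python3 - <<'E'
from h import *
s=arm.get_state();print(s["eef_pos"],s["ee_rot"],s["width"])
E
```

```text
t: 0.62
eef_pos: [0.3471, 0.4374, 0.192]
ee_rot: [3.141, 0.0, -0.365]
force: [0.6, 0.4, 0.1]
width: 0.0597
gripper_force: 0.0
t: 1.03
eef_pos: [0.412, 0.2634, 0.1923]
ee_rot: [-3.141, -0.0, -0.301]
force: [2.2, 0.0, 0.5]
width: 0.0438
gripper_force: 0.0
t: 1.45
eef_pos: [0.477, 0.0895, 0.1924]
ee_rot: [-3.141, -0.0, -0.236]
force: [1.1, 0.4, -0.2]
width: 0.0435
gripper_force: 0.0
t: 1.87
eef_pos: [0.5421, -0.0847, 0.1922]
ee_rot: [-3.141, -0.0, -0.172]
force: [1.2, 1.8, 0.1]
width: 0.0352
gripper_force: 0.0
t: 2.28
eef_pos: [0.5412, -0.083, 0.1316]
ee_rot: [3.141, 0.002, -0.173]
force: [-0.2, 0.5, 2.1]
width: 0.0349
gripper_force: 0.0
[ 0.5412056  -0.08299272  0.13162669] [ 3.14055083e+00  2.17785133e-03 -1.72562297e-01] 0.03489246374068192
```

```bash
python3 -m crank '[{"dx":0,"dy":0.001,"dz":-0.015,"twist":0,"grip":-0.2},{"dx":0,"dy":0.001,"dz":-0.03,"twist":0,"grip":-0.2},{"dx":0,"dy":0.001,"dz":-0.045,"twist":0,"grip":-0.2},{"dx":0,"dy":0.001,"dz":-0.058,"twist":0,"grip":-0.2},{"dx":0,"dy":0.001,"dz":-0.058,"twist":0,"grip":-0.2}]'
python3 -m crank '[{"dx":0,"dy":0,"dz":0,"twist":0,"grip":-1},{"dx":0,"dy":0,"dz":0,"twist":0,"grip":-1},{"dx":0,"dy":0,"dz":0,"twist":0,"grip":-1},{"dx":0,"dy":0,"dz":0,"twist":0,"grip":-1},{"dx":0,"dy":0,"dz":0,"twist":0,"grip":-1}]' 20
python3 -m crank '[{"dx":0,"dy":0,"dz":0,"twist":0,"grip":-1},{"dx":0,"dy":0,"dz":0,"twist":0,"grip":-1},{"dx":0,"dy":0,"dz":0,"twist":0,"grip":-1},{"dx":0,"dy":0,"dz":0,"twist":0,"grip":-1},{"dx":0,"dy":0,"dz":0,"twist":0,"grip":-1}]'
```

```text
t: 2.7
eef_pos: [0.5413, -0.0814, 0.0734]
ee_rot: [3.141, 0.002, -0.172]
force: [-1.1, 0.5, -0.5]
width: 0.035
gripper_force: 0.0
t: 3.12
eef_pos: [0.5424, -0.0816, 0.075]
ee_rot: [-3.141, -0.001, -0.172]
force: [-0.3, -0.8, 0.9]
width: 0.0072
gripper_force: 0.0
t: 3.53
eef_pos: [0.5419, -0.0817, 0.0741]
ee_rot: [3.142, 0.0, -0.173]
force: [0.2, -0.3, -0.4]
width: 0.0
gripper_force: 0.0
```

Run:
```python
from h import *
t=arm.grab_frame("top")[:,:,::-1];d=arm.grab_frame("side")[:,:,::-1]
cv2.imwrite("pics/t4.png",t);cv2.imwrite("pics/s4.png",d)
o=np.zeros((480,800,3),np.uint8);o[:480,:400]=crop(t,370,200,100,120,4);o[:480,400:]=crop(d,295,130,100,120,4);cv2.imwrite("pics/c4.png",o)
T=arm.get_state()["eef_pos"];print(T,proj("side",T),proj("top",T),proj("side",[.541,-.082,.097]))
```

```text
[ 0.54185498 -0.08170732  0.07410367] (np.float64(357.0055311948188), np.float64(192.46932418484903)) (np.float64(420.29305980387903), np.float64(268.5269732809395)) (np.float64(357.95867167763123), np.float64(183.7996422603048))
```

View pics/c4.png

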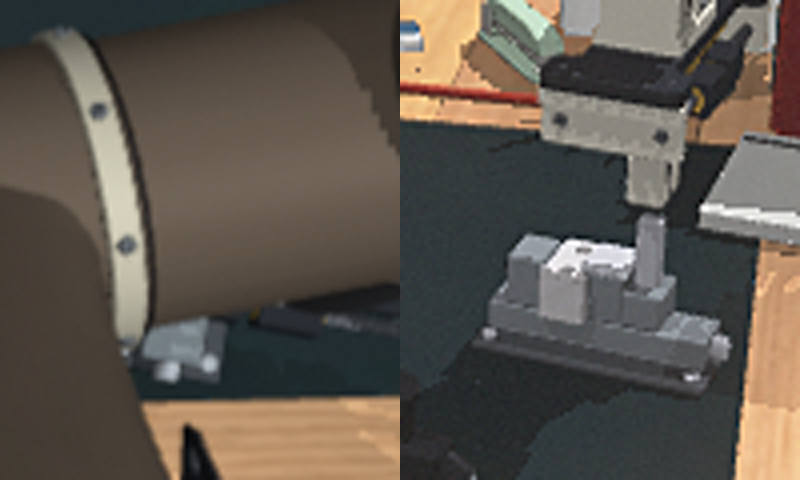

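The side view shows the fingertips ending at pixel (357,181), above the post top at (357.5,183.7). The reported TCP projects to (357,192.5), so the tip is off in height or depth. I'll check this against the start pictures.

Run:
```python
from h import *
T=np.array([.2817,.6129,.1913])
y=np.array([np.cos(np.radians(65.3)),np.sin(np.radians(65.3)),0])
for n in("top","side"):
  print(n,[np.round(proj(n,T+k*y*.044+[0,0,h])).tolist() for h in(0,.03,.066) for k in(-1,0,1)])
s=arm.get_state();print(s["q"],s["ee_rot"],s["width"])
t=cv2.imread("pics/top0.png");d=cv2.imread("pics/side0.png")
o=np.zeros((480,800,3),np.uint8);o[:480,:400]=crop(t,0,360,100,120,4);o[:480,400:]=crop(d,480,320,160,160,2.5)[:480,:400].copy() if 0 else cv2.copyMakeBorder(crop(d,480,320,160,160,2.5),0,80,0,0,0);cv2.imwrite("pics/c5.png",o)
```

```text
top [[77.0, 409.0], [56.0, 398.0], [35.0, 387.0], [68.0, 412.0], [46.0, 400.0], [25.0, 389.0], [56.0, 416.0], [33.0, 404.0], [11.0, 392.0]]
side [[552.0, 412.0], [540.0, 444.0], [526.0, 481.0], [561.0, 392.0], [549.0, 424.0], [535.0, 461.0], [572.0, 367.0], [561.0, 398.0], [548.0, 435.0]]
[ 2.07914711e-01  2.59942701e-01 -4.25993395e-01 -8.40538795e-06
 -8.84986264e-01  1.19037735e+00] [ 3.14155190e+00  1.19436969e-04 -1.72509593e-01] 0.00045645230791262523
```

View pics/c5.png

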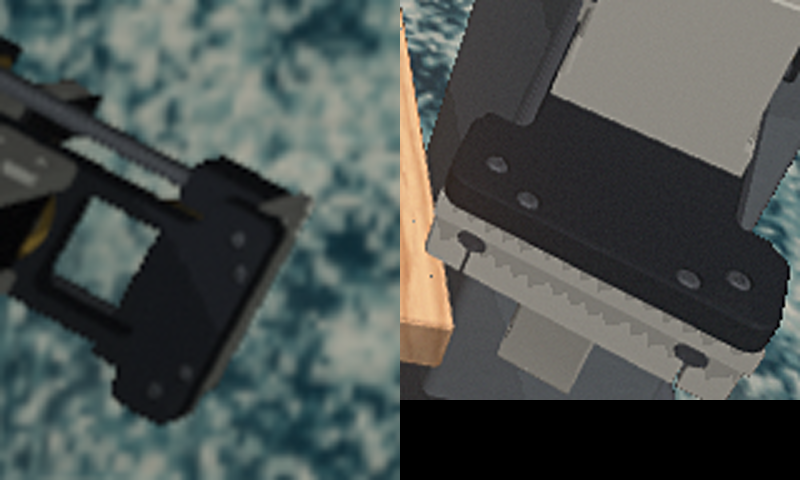

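The start picture shows the same thing: the finger tip sits about 30 mm higher than the reported TCP. So the real fingers end about 30 mm above it. I'll open around the post and go lower, watching the force.

```bash
python3 -m crank '[{"dx":0,"dy":0,"dz":0.01,"twist":0,"grip":-0.1},{"dx":0,"dy":0,"dz":0.01,"twist":0,"grip":-0.1},{"dx":0,"dy":0,"dz":0.01,"twist":0,"grip":-0.1},{"dx":0,"dy":0,"dz":0.01,"twist":0,"grip":-0.1},{"dx":0,"dy":0,"dz":0.01,"twist":0,"grip":-0.1}]' 
python3 -m crank '[{"dx":0,"dy":0,"dz":-0.003,"twist":0,"grip":-0.1},{"dx":0,"dy":0,"dz":-0.006,"twist":0,"grip":-0.1},{"dx":0,"dy":0,"dz":-0.01,"twist":0,"grip":-0.1},{"dx":0,"dy":0,"dz":-0.013,"twist":0,"grip":-0.1},{"dx":0,"dy":0,"dz":-0.016,"twist":0,"grip":-0.1}]' 
python3 -m crank '[{"dx":0,"dy":0,"dz":-0.002,"twist":0,"grip":-0.1},{"dx":0,"dy":0,"dz":-0.004,"twist":0,"grip":-0.1},{"dx":0,"dy":0,"dz":-0.006,"twist":0,"grip":-0.1},{"dx":0,"dy":0,"dz":-0.008,"twist":0,"grip":-0.1},{"dx":0,"dy":0,"dz":-0.01,"twist":0,"grip":-0.1}]'
python3 - <<'E'
from h import *
t=arm.grab_frame("side")[:,:,::-1]
cv2.imwrite("pics/c6.png",crop(t,305,130,100,100,6))
E
```

```text
t: 4.05
eef_pos: [0.5418, -0.0817, 0.0842]
ee_rot: [-3.142, -0.0, -0.173]
force: [0.6, 0.4, -0.1]
width: 0.0284
gripper_force: 0.0
t: 4.47
eef_pos: [0.5416, -0.0818, 0.0675]
ee_rot: [3.141, 0.001, -0.173]
force: [0.2, -0.8, 0.7]
width: 0.0397
gripper_force: 0.0
t: 4.88
eef_pos: [0.542, -0.0817, 0.058]
ee_rot: [-3.142, -0.0, -0.172]
force: [0.5, 0.3, -0.7]
width: 0.0395
gripper_force: 0.0
```

View pics/c6.png

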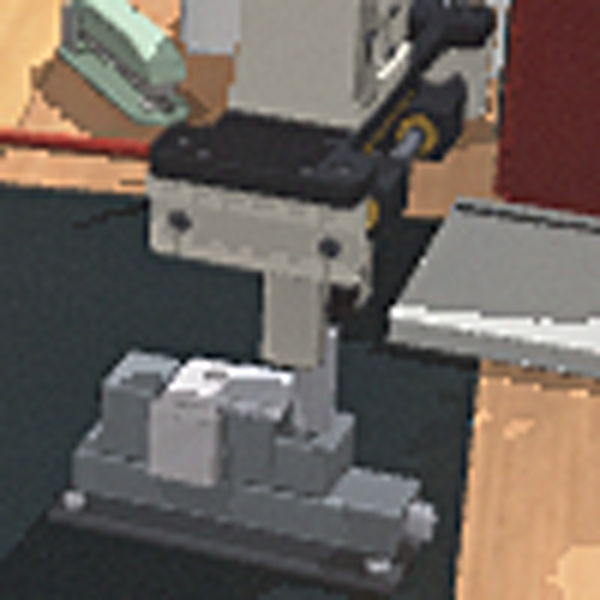

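The near finger now overlaps the post's upper left. The finger midpoint is at about (306,343) in the crop and the post top at about (319,328), so the tips are really near z≈0.09, an offset of about 32 mm. I'll move 5 mm toward −x and 18 mm down, then grip.

```bash
python3 -m crank '[{"dx":-0.005,"dy":0.001,"dz":0,"twist":0,"grip":-0.1},{"dx":-0.005,"dy":0.001,"dz":-0.005,"twist":0,"grip":-0.1},{"dx":-0.005,"dy":0.001,"dz":-0.01,"twist":0,"grip":-0.1},{"dx":-0.005,"dy":0.001,"dz":-0.014,"twist":0,"grip":-0.1},{"dx":-0.005,"dy":0.001,"dz":-0.018,"twist":0,"grip":-0.1}]' 
python3 -m crank '[{"dx":0,"dy":0,"dz":0,"twist":0,"grip":-1},{"dx":0,"dy":0,"dz":0,"twist":0,"grip":-1},{"dx":0,"dy":0,"dz":0,"twist":0,"grip":-1},{"dx":0,"dy":0,"dz":0,"twist":0,"grip":-1},{"dx":0,"dy":0,"dz":0,"twist":0,"grip":-1}]' 15
python3 -m crank '[{"dx":0,"dy":0,"dz":0,"twist":0,"grip":-1},{"dx":0,"dy":0,"dz":0,"twist":0,"grip":-1},{"dx":0,"dy":0,"dz":0,"twist":0,"grip":-1},{"dx":0,"dy":0,"dz":0,"twist":0,"grip":-1},{"dx":0,"dy":0,"dz":0,"twist":0,"grip":-1}]'
```

```text
t: 5.35
eef_pos: [0.5367, -0.0807, 0.0396]
ee_rot: [3.142, 0.0, -0.172]
force: [-0.1, -0.5, -0.1]
width: 0.0394
gripper_force: 0.0
t: 5.77
eef_pos: [0.5371, -0.0807, 0.0404]
ee_rot: [-3.141, -0.0, -0.172]
force: [-0.4, 1.8, 0.5]
width: 0.0118
gripper_force: 15.0
t: 6.18
eef_pos: [0.5371, -0.0807, 0.0404]
ee_rot: [-3.141, -0.0, -0.172]
force: [0.7, 0.8, 1.9]
width: 0.0117
gripper_force: 15.0
```

Width 11.8 mm at 15 N, so the post is held and well centred in y. Now I pull 31 mm along the vise's −x.

```bash
python3 -m crank '[{"dx":-0.004,"dy":0.0007,"dz":0,"twist":0,"grip":-1},{"dx":-0.008,"dy":0.0014,"dz":0,"twist":0,"grip":-1},{"dx":-0.012,"dy":0.0021,"dz":0,"twist":0,"grip":-1},{"dx":-0.016,"dy":0.0028,"dz":0,"twist":0,"grip":-1},{"dx":-0.02,"dy":0.0035,"dz":0,"twist":0,"grip":-1}]' 
python3 -m crank '[{"dx":-0.004,"dy":0.0007,"dz":0,"twist":0,"grip":-1},{"dx":-0.007,"dy":0.0012,"dz":0,"twist":0,"grip":-1},{"dx":-0.01,"dy":0.0018,"dz":0,"twist":0,"grip":-1},{"dx":-0.01,"dy":0.0018,"dz":0,"twist":0,"grip":-1},{"dx":-0.01,"dy":0.0018,"dz":0,"twist":0,"grip":-1}]'
```

```text
t: 6.6
eef_pos: [0.5168, -0.077, 0.0403]
ee_rot: [-3.141, -0.001, -0.172]
force: [3.4, -0.1, 0.2]
width: 0.0118
gripper_force: 15.0
t: 7.02
eef_pos: [0.5074, -0.0754, 0.0404]
ee_rot: [-3.141, -0.001, -0.172]
force: [5.1, -1.2, -0.3]
width: 0.0117
gripper_force: 15.0
```

The jaw is open by about 30 mm. I'll release, rise, move over the block and lower with the fingers wide.

```bash
python3 -m crank '[{"dx":0,"dy":0,"dz":0,"twist":0,"grip":0.7},{"dx":0,"dy":0,"dz":0,"twist":0,"grip":0.7},{"dx":0,"dy":0,"dz":0,"twist":0,"grip":0.7},{"dx":0,"dy":0,"dz":0.02,"twist":0,"grip":0.7},{"dx":0,"dy":0,"dz":0.045,"twist":0,"grip":0.7}]' 
python3 -m crank '[{"dx":0.02,"dy":-0.004,"dz":0,"twist":0,"grip":0.7},{"dx":0.04,"dy":-0.007,"dz":0,"twist":0,"grip":0.7},{"dx":0.06,"dy":-0.011,"dz":0,"twist":0,"grip":0.7},{"dx":0.079,"dy":-0.014,"dz":0,"twist":0,"grip":0.7},{"dx":0.079,"dy":-0.014,"dz":0,"twist":0,"grip":0.7}]'
python3 -m crank '[{"dx":0,"dy":0,"dz":-0.014,"twist":0,"grip":0.7},{"dx":0,"dy":0,"dz":-0.028,"twist":0,"grip":0.7},{"dx":0,"dy":0,"dz":-0.042,"twist":0,"grip":0.7},{"dx":0,"dy":0,"dz":-0.05,"twist":0,"grip":0.7},{"dx":0,"dy":0,"dz":-0.05,"twist":0,"grip":0.7}]'
python3 - <<'E'
from h import *
t=arm.grab_frame("side")[:,:,::-1]
cv2.imwrite("pics/c7.png",crop(t,305,130,100,100,6))
E
```

```text
t: 7.43
eef_pos: [0.5042, -0.0758, 0.0835]
ee_rot: [3.14, 0.006, -0.173]
force: [0.7, -0.3, 0.1]
width: 0.0397
gripper_force: 0.0
t: 7.85
eef_pos: [0.5881, -0.0899, 0.0846]
ee_rot: [3.141, 0.0, -0.173]
force: [1.3, 0.4, 0.6]
width: 0.0716
gripper_force: 0.0
t: 8.27
eef_pos: [0.5837, -0.0895, 0.0331]
ee_rot: [3.141, 0.004, -0.173]
force: [0.1, -0.8, 0.3]
width: 0.0746
gripper_force: 0.0
```

View pics/c7.png

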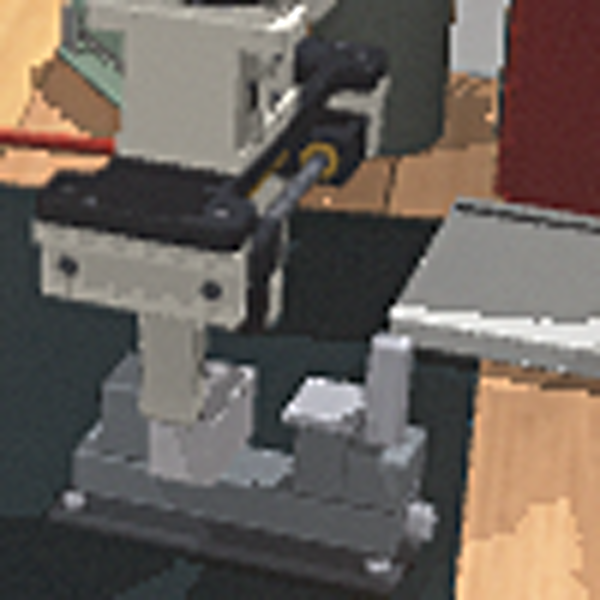

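The jaw is fully open and the near finger lines up with the block's end, with its tip at about (173,420). I'll lower 25 mm more and grip.

```bash
python3 -m crank '[{"dx":-0.001,"dy":0,"dz":-0.006,"twist":0,"grip":0.7},{"dx":-0.001,"dy":0,"dz":-0.012,"twist":0,"grip":0.7},{"dx":-0.001,"dy":0,"dz":-0.018,"twist":0,"grip":0.7},{"dx":-0.001,"dy":0,"dz":-0.025,"twist":0,"grip":0.7},{"dx":-0.001,"dy":0,"dz":-0.025,"twist":0,"grip":0.7}]' 
python3 -m crank '[{"dx":0,"dy":0,"dz":0,"twist":0,"grip":-0.2},{"dx":0,"dy":0,"dz":0,"twist":0,"grip":-0.2},{"dx":0,"dy":0,"dz":0,"twist":0,"grip":-0.2},{"dx":0,"dy":0,"dz":0,"twist":0,"grip":-0.2},{"dx":0,"dy":0,"dz":0,"twist":0,"grip":-0.2}]' 20
python3 -m crank '[{"dx":0,"dy":0,"dz":0,"twist":0,"grip":-0.2},{"dx":0,"dy":0,"dz":0,"twist":0,"grip":-0.2},{"dx":0,"dy":0,"dz":0,"twist":0,"grip":-0.2},{"dx":0,"dy":0,"dz":0.005,"twist":0,"grip":-0.2},{"dx":0,"dy":0,"dz":0.01,"twist":0,"grip":-0.2}]'
```

```text
t: 8.73
eef_pos: [0.5839, -0.0894, 0.0087]
ee_rot: [3.141, 0.002, -0.173]
force: [-0.9, 0.5, 0.0]
width: 0.0748
gripper_force: 0.0
t: 9.15
eef_pos: [0.5851, -0.0894, 0.0105]
ee_rot: [-3.142, -0.0, -0.172]
force: [0.1, -0.3, 0.5]
width: 0.0499
gripper_force: 20.0
t: 9.57
eef_pos: [0.5844, -0.0894, 0.0201]
ee_rot: [3.141, 0.001, -0.173]
force: [0.1, -1.0, -0.6]
width: 0.0498
gripper_force: 20.0
```

The block is held at a width of 49.9 mm. I'll lift it and carry it to the tile.

```bash
python3 -m crank '[{"dx":0,"dy":0,"dz":0.02,"twist":0,"grip":-0.2},{"dx":0,"dy":0,"dz":0.04,"twist":0,"grip":-0.2},{"dx":0,"dy":0,"dz":0.06,"twist":0,"grip":-0.2},{"dx":0,"dy":0,"dz":0.08,"twist":0,"grip":-0.2},{"dx":0,"dy":0,"dz":0.09,"twist":0,"grip":-0.2}]' 
python3 -m crank '[{"dx":-0.009,"dy":0.034,"dz":0,"twist":-0.3,"grip":-0.2},{"dx":-0.018,"dy":0.068,"dz":0,"twist":-0.6,"grip":-0.2},{"dx":-0.026,"dy":0.1,"dz":0,"twist":-0.9,"grip":-0.2},{"dx":-0.035,"dy":0.134,"dz":0,"twist":-1.2,"grip":-0.2},{"dx":-0.044,"dy":0.167,"dz":0,"twist":-1.4,"grip":-0.2}]' 
python3 -m crank '[{"dx":-0.009,"dy":0.034,"dz":0,"twist":-0.3,"grip":-0.2},{"dx":-0.018,"dy":0.068,"dz":0,"twist":-0.6,"grip":-0.2},{"dx":-0.026,"dy":0.1,"dz":0,"twist":-0.9,"grip":-0.2},{"dx":-0.035,"dy":0.134,"dz":0,"twist":-1.2,"grip":-0.2},{"dx":-0.044,"dy":0.167,"dz":0,"twist":-1.4,"grip":-0.2}]' 
python3 -m crank '[{"dx":0,"dy":0,"dz":0,"twist":0,"grip":-0.2},{"dx":0,"dy":0,"dz":-0.02,"twist":0,"grip":-0.2},{"dx":0,"dy":0,"dz":-0.04,"twist":0,"grip":-0.2},{"dx":0,"dy":0,"dz":-0.06,"twist":0,"grip":-0.2},{"dx":0,"dy":0,"dz":-0.07,"twist":0,"grip":-0.2}]'
python3 - <<'E'
from h import *
s=arm.get_state();print(s["eef_pos"],s["force"],s["width"],s["gripper_force"])
t=arm.grab_frame("side")[:,:,::-1];cv2.imwrite("pics/s8.png",t)
cv2.imwrite("pics/c8.png",crop(t,250,190,160,150,4))
print([proj("side",p) for p in([.498,.245,.011],[.498,.245,.06])])
E
```

```text
t: 9.98
eef_pos: [0.5861, -0.0894, 0.1132]
ee_rot: [-3.141, -0.003, -0.172]
force: [0.6, -0.6, -1.2]
width: 0.0495
gripper_force: 20.0
t: 10.4
eef_pos: [0.54, 0.0789, 0.1101]
ee_rot: [-3.141, 0.0, -0.198]
force: [1.1, -0.3, -0.6]
width: 0.05
gripper_force: 20.0
t: 10.82
eef_pos: [0.496, 0.2462, 0.1101]
ee_rot: [-3.142, 0.0, -0.222]
force: [-0.1, 0.4, -0.1]
width: 0.0497
gripper_force: 20.0
t: 11.23
eef_pos: [0.4955, 0.2437, 0.0378]
ee_rot: [3.139, 0.002, -0.222]
force: [0.6, -1.0, -1.0]
width: 0.05
gripper_force: 20.0
[0.49545503 0.24370743 0.03780334] [ 0.59430495 -1.01700857 -0.95474022] 0.049960342436262184 19.99970354139805
[(np.float64(354.4902536735193), np.float64(303.50374515091204)), (np.float64(356.0197988342938), np.float64(282.90128103978554))]
```

View pics/c8.png

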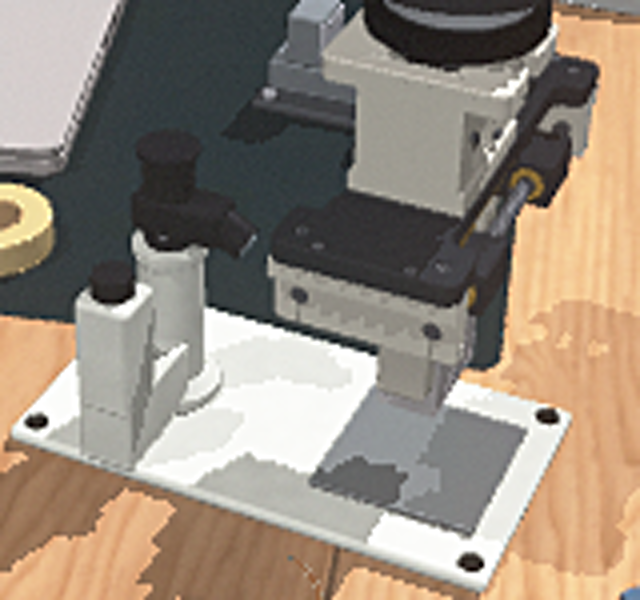

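The picture shows the block at about (415,400) in the crop, over the tile's middle and clear of the mast. That was my last view, so from here on I go by numbers. I'll lower it gently.

```bash
python3 -m crank '[{"dx":0,"dy":0,"dz":-0.01,"twist":0,"grip":-0.2},{"dx":0,"dy":0,"dz":-0.02,"twist":0,"grip":-0.2},{"dx":0,"dy":0,"dz":-0.03,"twist":0,"grip":-0.2},{"dx":0,"dy":0,"dz":-0.04,"twist":0,"grip":-0.2},{"dx":0,"dy":0,"dz":-0.04,"twist":0,"grip":-0.2}]' 
python3 -m crank '[{"dx":0,"dy":0,"dz":-0.002,"twist":0,"grip":-0.2},{"dx":0,"dy":0,"dz":-0.003,"twist":0,"grip":-0.2},{"dx":0,"dy":0,"dz":-0.004,"twist":0,"grip":-0.2},{"dx":0,"dy":0,"dz":-0.005,"twist":0,"grip":-0.2},{"dx":0,"dy":0,"dz":-0.005,"twist":0,"grip":-0.2}]'
```

```text
t: 11.7
eef_pos: [0.4959, 0.2437, -0.0018]
ee_rot: [3.139, 0.002, -0.222]
force: [0.2, -0.1, -0.7]
width: 0.0498
gripper_force: 20.0
t: 12.12
eef_pos: [0.497, 0.2447, -0.0047]
ee_rot: [-3.141, -0.0, -0.221]
force: [0.1, 0.5, -0.8]
width: 0.0496
gripper_force: 20.0
```

```bash
python3 -m crank '[{"dx":0,"dy":0,"dz":-0.0005,"twist":0,"grip":-0.2},{"dx":0,"dy":0,"dz":-0.001,"twist":0,"grip":-0.2},{"dx":0,"dy":0,"dz":-0.0015,"twist":0,"grip":-0.2},{"dx":0,"dy":0,"dz":-0.002,"twist":0,"grip":-0.2},{"dx":0,"dy":0,"dz":-0.002,"twist":0,"grip":-0.2}]'
python3 -m crank '[{"dx":0,"dy":0,"dz":-0.0003,"twist":0,"grip":-0.2},{"dx":0,"dy":0,"dz":-0.0005,"twist":0,"grip":-0.2},{"dx":0,"dy":0,"dz":-0.0008,"twist":0,"grip":-0.2},{"dx":0,"dy":0,"dz":-0.001,"twist":0,"grip":-0.2},{"dx":0,"dy":0,"dz":-0.001,"twist":0,"grip":-0.2}]'
```

```text
t: 12.53
eef_pos: [0.497, 0.2447, -0.0065]
ee_rot: [-3.141, -0.0, -0.221]
force: [-1.6, -0.3, 3.4]
width: 0.05
gripper_force: 20.0
t: 12.95
eef_pos: [0.497, 0.2447, -0.0066]
ee_rot: [-3.141, -0.0, -0.221]
force: [-5.8, -1.3, 13.1]
width: 0.0498
gripper_force: 20.0
```

Contact came exactly at the predicted height. I'll ease off, release, rise, and then check where the block stands in the pictures.

```bash
python3 -m crank '[{"dx":0,"dy":0,"dz":0.001,"twist":0,"grip":-0.2},{"dx":0,"dy":0,"dz":0.001,"twist":0,"grip":-0.2},{"dx":0,"dy":0,"dz":0.001,"twist":0,"grip":0.6},{"dx":0,"dy":0,"dz":0.001,"twist":0,"grip":0.6},{"dx":0,"dy":0,"dz":0.001,"twist":0,"grip":0.6}]'
python3 -m crank '[{"dx":0,"dy":0,"dz":0,"twist":0,"grip":0.6},{"dx":0,"dy":0,"dz":0,"twist":0,"grip":0.6},{"dx":0,"dy":0,"dz":0.01,"twist":0,"grip":0.6},{"dx":0,"dy":0,"dz":0.03,"twist":0,"grip":0.6},{"dx":0,"dy":0,"dz":0.06,"twist":0,"grip":0.6}]'
python3 -m crank '[{"dx":0,"dy":0,"dz":0.03,"twist":0,"grip":0.2},{"dx":0,"dy":0,"dz":0.06,"twist":0,"grip":-0.2},{"dx":0,"dy":0,"dz":0.09,"twist":0,"grip":-0.6},{"dx":0,"dy":0,"dz":0.1,"twist":0,"grip":-1},{"dx":0,"dy":0,"dz":0.1,"twist":0,"grip":-1}]'
python3 - <<'E'
from h import *
t=arm.grab_frame("side")[:,:,::-1];cv2.imwrite("pics/s9.png",t)
g0=cv2.imread("pics/side0.png").astype(int);d=np.abs(t.astype(int)-g0).sum(2)
m=(d>60).astype(np.uint8);m[:,:325]=0;m[:,390:]=0;m[:272]=0;m[335:]=0
m=cv2.morphologyEx(m,cv2.MORPH_OPEN,np.ones((3,3)))
for k in cv2.findContours(m,0,2)[0]:
    if cv2.contourArea(k)>15:print(cv2.boundingRect(k),t[m>0].mean(0))
# bright aluminium pixels on tile
b=(t[:,:,:].min(2)>140)&(m>0);ys,xs=np.nonzero(b);print("bright",len(xs),xs.min() if len(xs) else 0,xs.max() if len(xs) else 0,ys.min() if len(ys) else 0,ys.max() if len(ys) else 0)
a=np.radians(-12.7);R=np.array([[np.cos(a),-np.sin(a)],[np.sin(a),np.cos(a)]])
for z in(.011,.041):print(z,[np.round(proj("side",[*(np.array([.498,.245])+R@np.array(q)),z]),1).tolist() for q in((-.014,-.025),(.014,-.025),(.014,.025),(-.014,.025))])
E
```

```text
t: 13.37
eef_pos: [0.4968, 0.2446, -0.0071]
ee_rot: [3.141, 0.0, -0.221]
force: [-0.6, -0.0, 0.4]
width: 0.0646
gripper_force: 0.0
t: 13.78
eef_pos: [0.4954, 0.2433, 0.0522]
ee_rot: [3.138, 0.003, -0.222]
force: [0.2, 0.4, -0.3]
width: 0.07
gripper_force: 0.0
t: 14.2
eef_pos: [0.4985, 0.2458, 0.1575]
ee_rot: [-3.136, -0.004, -0.221]
force: [0.1, -0.1, -0.1]
width: 0.0421
gripper_force: 0.0
(332, 315, 16, 8) [168.03174603 168.78571429 170.41005291]
(336, 305, 18, 12) [168.03174603 168.78571429 170.41005291]
(344, 288, 22, 13) [168.03174603 168.78571429 170.41005291]
bright 250 332 363 285 322
0.011 [[366.1, 297.7], [352.3, 293.7], [342.5, 309.5], [356.8, 313.9]]
0.041 [[367.2, 285.4], [353.1, 281.4], [343.2, 296.9], [357.8, 301.3]]
```

The diff blob around (344–366, 285–301) fits a block standing at the tile's middle. For the button I turn the gripper 90°, so the long body doesn't sit over the knob, and aim 5 mm off to the side away from the mast.

```bash
python3 -m crank '[{"dx":0,"dy":0,"dz":0,"twist":-6,"grip":-1},{"dx":0.02,"dy":0.004,"dz":0,"twist":-12,"grip":-1},{"dx":0.035,"dy":0.008,"dz":0,"twist":-18,"grip":-1},{"dx":0.05,"dy":0.01,"dz":0,"twist":-24,"grip":-1},{"dx":0.06,"dy":0.012,"dz":0,"twist":-30,"grip":-1}]'
python3 -m crank '[{"dx":0.015,"dy":0.003,"dz":0,"twist":-6,"grip":-1},{"dx":0.03,"dy":0.006,"dz":0,"twist":-12,"grip":-1},{"dx":0.045,"dy":0.01,"dz":0,"twist":-18,"grip":-1},{"dx":0.06,"dy":0.014,"dz":0,"twist":-24,"grip":-1},{"dx":0.08,"dy":0.017,"dz":0,"twist":-30,"grip":-1}]'
python3 -m crank '[{"dx":0,"dy":0,"dz":0,"twist":-6,"grip":-1},{"dx":0,"dy":0,"dz":0,"twist":-12,"grip":-1},{"dx":0,"dy":0,"dz":0,"twist":-18,"grip":-1},{"dx":0,"dy":0,"dz":0,"twist":-24,"grip":-1},{"dx":0,"dy":0,"dz":0,"twist":-30,"grip":-1}]'
python3 -m crank '[{"dx":0,"dy":0,"dz":-0.02,"twist":0,"grip":-1},{"dx":0,"dy":0,"dz":-0.04,"twist":0,"grip":-1},{"dx":0,"dy":0,"dz":-0.05,"twist":0,"grip":-1},{"dx":0,"dy":0,"dz":-0.06,"twist":0,"grip":-1},{"dx":0,"dy":0,"dz":-0.06,"twist":0,"grip":-1}]'
python3 - <<'E'
from h import *
s=arm.get_state();p=s["eef_pos"];print(p,s["force"])
t=arm.grab_frame("side")[:,:,::-1];cv2.imwrite("pics/s10.png",t)
g0=cv2.imread("pics/s9.png").astype(int)
m=(np.abs(t.astype(int)-g0).sum(2)>60)
x0,y0=300,215
print("pred tip",proj("side",p+[0,0,.032]),"btn",proj("side",[.6368,.2694,.110]))
for r in range(228,262,2):print(r,"".join("#" if t[r,c].min()>150 else ("+" if t[r,c].min()>90 else ("." if t[r,c].max()>60 else " ")) for c in range(250,330)))
E
```

```text
t: 14.67
eef_pos: [0.5572, 0.2562, 0.1515]
ee_rot: [3.139, 0.0, -0.75]
force: [0.8, -0.0, -0.5]
width: 0.0048
gripper_force: 0.0
t: 15.08
eef_pos: [0.6363, 0.2734, 0.1515]
ee_rot: [3.139, -0.0, -1.274]
force: [0.3, -0.1, 0.6]
width: 0.0003
gripper_force: 0.0
t: 15.5
eef_pos: [0.6361, 0.2731, 0.1511]
ee_rot: [3.139, -0.002, -1.798]
force: [-0.3, -0.5, 1.0]
width: 0.0005
gripper_force: 0.0
t: 15.92
eef_pos: [0.6355, 0.2727, 0.09]
ee_rot: [3.138, -0.003, -1.792]
force: [0.1, 0.2, -0.9]
width: 0.0005
gripper_force: 0.0
[0.63545368 0.27268321 0.0900143 ] [ 0.1126791   0.21235321 -0.85551907]
pred tip (np.float64(277.5371746753085), np.float64(253.6100633836786)) btn (np.float64(277.5458531494842), np.float64(258.07692905901007))
228 ++.+++++++++++++.                 ...... .......+++++..++.. ##+++++#++++++++++. 
230 +++++++++++#++++++++++.             .++++       ........+++.+#++#+##++++++++.   
232 +++++++++++++#++++++++   .+++.    .+++++         ... . .....#++#+++..+++++.. . .
234              .++++++++   .+++++++++.++++         . .......  #+++++. +++++.  ....
236 ####++.    .. #+++++++
[... 378 characters left out ...]
    . ............. 
246 ..+#########+.  ++++++.    ++++++.++++.                         .... ...........
248 #########++.+.  #+++++.   +++++++++++++                        ... . . .  ......
250 #####+++..+++.  +#+++++   ++++++++++++                        +.... ... ........
252 +++........+.    ++++++   +++++++++++++      .+++++#  .     ... ............. ..
254 ++++........   ....  ..   .++++++++++#++++++++##+++. .....  ....................
256 +++.......  ...........       ... ++++#######+#+++#  ...........................
258 +... .  ...............           ++++#+######++++# . ..........................
260    ...................           .+++++########+++# ............................
```

The tips are centred at about column 277.5, row 253, which matches the prediction with the 32 mm offset. I'll press down in steps.

```bash
python3 -m crank '[{"dx":0,"dy":0,"dz":-0.004,"twist":0,"grip":-1},{"dx":0,"dy":0,"dz":-0.008,"twist":0,"grip":-1},{"dx":0,"dy":0,"dz":-0.011,"twist":0,"grip":-1},{"dx":0,"dy":0,"dz":-0.014,"twist":0,"grip":-1},{"dx":0,"dy":0,"dz":-0.014,"twist":0,"grip":-1}]'
python3 -m crank '[{"dx":0,"dy":0,"dz":-0.001,"twist":0,"grip":-1},{"dx":0,"dy":0,"dz":-0.002,"twist":0,"grip":-1},{"dx":0,"dy":0,"dz":-0.003,"twist":0,"grip":-1},{"dx":0,"dy":0,"dz":-0.004,"twist":0,"grip":-1},{"dx":0,"dy":0,"dz":-0.004,"twist":0,"grip":-1}]'
```

```text
t: 16.38
eef_pos: [0.6366, 0.2735, 0.0787]
ee_rot: [3.141, -0.0, -1.792]
force: [-0.5, -1.5, -0.7]
width: 0.0005
gripper_force: 0.0
t: 16.8
eef_pos: [0.6371, 0.2737, 0.0755]
ee_rot: [-3.141, 0.0, -1.792]
force: [-0.3, 0.1, 1.9]
width: 0.0008
gripper_force: 0.9
```

```bash
python3 -m crank '[{"dx":0,"dy":0,"dz":-0.001,"twist":0,"grip":-1},{"dx":0,"dy":0,"dz":-0.002,"twist":0,"grip":-1},{"dx":0,"dy":0,"dz":-0.003,"twist":0,"grip":-1},{"dx":0,"dy":0,"dz":-0.004,"twist":0,"grip":-1},{"dx":0,"dy":0,"dz":-0.004,"twist":0,"grip":-1}]'
python3 -m crank '[{"dx":0,"dy":0,"dz":-0.001,"twist":0,"grip":-1},{"dx":0,"dy":0,"dz":-0.002,"twist":0,"grip":-1},{"dx":0,"dy":0,"dz":-0.003,"twist":0,"grip":-1},{"dx":0,"dy":0,"dz":-0.003,"twist":0,"grip":-1},{"dx":0,"dy":0,"dz":-0.003,"twist":0,"grip":-1}]'
```

```text
t: 17.22
eef_pos: [0.6371, 0.2737, 0.0711]
ee_rot: [-3.141, 0.0, -1.792]
force: [0.9, -0.2, 3.3]
width: 0.0005
gripper_force: 1.5
t: 17.63
eef_pos: [0.637, 0.2737, 0.068]
ee_rot: [-3.141, 0.0, -1.792]
force: [-0.6, -0.5, 1.6]
width: 0.0005
gripper_force: 1.1
```

```bash
python3 -m crank '[{"dx":0,"dy":0,"dz":-0.0005,"twist":0,"grip":-1},{"dx":0,"dy":0,"dz":-0.001,"twist":0,"grip":-1},{"dx":0,"dy":0,"dz":-0.0015,"twist":0,"grip":-1},{"dx":0,"dy":0,"dz":-0.0015,"twist":0,"grip":-1},{"dx":0,"dy":0,"dz":-0.0015,"twist":0,"grip":-1}]'
python3 -m crank '[{"dx":0,"dy":0,"dz":-0.0003,"twist":0,"grip":-1},{"dx":0,"dy":0,"dz":-0.0006,"twist":0,"grip":-1},{"dx":0,"dy":0,"dz":-0.001,"twist":0,"grip":-1},{"dx":0,"dy":0,"dz":-0.001,"twist":0,"grip":-1},{"dx":0,"dy":0,"dz":-0.001,"twist":0,"grip":-1}]'
```

```text
t: 18.05
eef_pos: [0.6372, 0.2737, 0.0677]
ee_rot: [-3.141, 0.001, -1.792]
force: [-2.1, 0.7, 8.4]
width: 0.0004
gripper_force: 4.4
t: 18.47
eef_pos: [0.6373, 0.2738, 0.0676]
ee_rot: [-3.14, 0.001, -1.792]
force: [-3.0, -0.6, 13.6]
width: 0.0004
gripper_force: 6.6
```

The button bottomed out after 8 mm of travel: contact at 0.0757, stop at 0.0677, which makes the tip offset 34 mm. I'll rise, turn back and open over the knob.

```bash
python3 -m crank '[{"dx":0,"dy":0,"dz":0.02,"twist":0,"grip":-1},{"dx":0,"dy":0,"dz":0.05,"twist":0,"grip":-1},{"dx":0,"dy":0,"dz":0.08,"twist":4,"grip":0.2},{"dx":0,"dy":0,"dz":0.1,"twist":10,"grip":0.4},{"dx":0,"dy":0,"dz":0.1,"twist":16,"grip":0.4}]'
python3 -m crank '[{"dx":0,"dy":-0.01,"dz":0,"twist":7,"grip":0.4},{"dx":0,"dy":-0.02,"dz":0,"twist":14,"grip":0.4},{"dx":0,"dy":-0.03,"dz":0,"twist":21,"grip":0.4},{"dx":-0.006,"dy":-0.04,"dz":0,"twist":28,"grip":0.4},{"dx":-0.0125,"dy":-0.0577,"dz":0,"twist":35,"grip":0.4}]'
python3 -m crank '[{"dx":0,"dy":0,"dz":0,"twist":7,"grip":0.4},{"dx":0,"dy":0,"dz":0,"twist":14,"grip":0.4},{"dx":0,"dy":0,"dz":0,"twist":21,"grip":0.4},{"dx":0,"dy":0,"dz":0,"twist":28,"grip":0.4},{"dx":0,"dy":0,"dz":0,"twist":35,"grip":0.4}]'
python3 -m crank '[{"dx":0,"dy":0,"dz":0,"twist":4,"grip":0.4},{"dx":0,"dy":0,"dz":-0.01,"twist":4,"grip":0.4},{"dx":0,"dy":0,"dz":-0.02,"twist":4,"grip":0.4},{"dx":0,"dy":0,"dz":-0.02,"twist":4,"grip":0.4},{"dx":0,"dy":0,"dz":-0.02,"twist":4,"grip":0.4}]'
```

```text
t: 18.88
eef_pos: [0.6389, 0.2745, 0.1708]
ee_rot: [-3.136, 0.003, -1.508]
force: [0.5, 0.7, 0.7]
width: 0.0152
gripper_force: 0.0
t: 19.3
eef_pos: [0.6238, 0.2159, 0.1644]
ee_rot: [3.14, 0.001, -0.896]
force: [1.0, -0.9, -0.4]
width: 0.0484
gripper_force: 0.0
t: 19.72
eef_pos: [0.6237, 0.2156, 0.1648]
ee_rot: [3.141, 0.001, -0.285]
force: [-0.3, 0.2, -0.7]
width: 0.0611
gripper_force: 0.0
t: 20.13
eef_pos: [0.6235, 0.2154, 0.1439]
ee_rot: [3.139, 0.002, -0.223]
force: [0.6, -0.4, 0.1]
width: 0.0611
gripper_force: 0.0
```

```bash
python3 -m crank '[{"dx":0.001,"dy":0,"dz":-0.012,"twist":0,"grip":0.4},{"dx":0.001,"dy":0,"dz":-0.024,"twist":0,"grip":0.4},{"dx":0.001,"dy":0,"dz":-0.036,"twist":0,"grip":0.4},{"dx":0.001,"dy":0,"dz":-0.046,"twist":0,"grip":0.4},{"dx":0.001,"dy":0,"dz":-0.046,"twist":0,"grip":0.4}]'
python3 -m crank '[{"dx":0,"dy":0,"dz":-0.004,"twist":0,"grip":0.4},{"dx":0,"dy":0,"dz":-0.008,"twist":0,"grip":0.4},{"dx":0,"dy":0,"dz":-0.012,"twist":0,"grip":0.4},{"dx":0,"dy":0,"dz":-0.012,"twist":0,"grip":0.4},{"dx":0,"dy":0,"dz":-0.012,"twist":0,"grip":0.4}]'
python3 -m crank '[{"dx":0,"dy":0,"dz":0,"twist":0,"grip":-1},{"dx":0,"dy":0,"dz":0,"twist":0,"grip":-1},{"dx":0,"dy":0,"dz":0,"twist":0,"grip":-1},{"dx":0,"dy":0,"dz":0,"twist":0,"grip":-1},{"dx":0,"dy":0,"dz":0,"twist":0,"grip":-1}]' 30
python3 -m crank '[{"dx":0,"dy":0,"dz":0,"twist":0,"grip":-1},{"dx":0,"dy":0,"dz":0,"twist":0,"grip":-1},{"dx":0,"dy":0,"dz":0,"twist":0,"grip":-1},{"dx":0,"dy":0,"dz":0,"twist":0,"grip":-1},{"dx":0,"dy":0,"dz":0,"twist":0,"grip":-1}]' 45
```

```text
t: 20.55
eef_pos: [0.6236, 0.215, 0.0962]
ee_rot: [3.139, 0.004, -0.222]
force: [-0.4, -0.2, -0.0]
width: 0.0612
gripper_force: 0.0
t: 20.97
eef_pos: [0.6254, 0.2159, 0.0877]
ee_rot: [3.142, -0.0, -0.221]
force: [-0.9, 0.0, 0.1]
width: 0.061
gripper_force: 0.0
t: 21.38
eef_pos: [0.6255, 0.2159, 0.0878]
ee_rot: [-3.141, -0.0, -0.221]
force: [-0.2, 0.3, 0.2]
width: 0.0336
gripper_force: 0.0
t: 21.8
eef_pos: [0.6253, 0.2154, 0.0877]
ee_rot: [3.141, 0.0, -0.221]
force: [-0.4, -4.2, 1.7]
width: 0.0273
gripper_force: 45.0
```

```bash
python3 -m crank '[{"dx":0,"dy":0,"dz":0,"twist":0,"grip":-1},{"dx":0,"dy":0,"dz":0,"twist":0,"grip":-1},{"dx":0,"dy":0,"dz":0,"twist":0,"grip":-1},{"dx":0,"dy":0,"dz":0.002,"twist":0,"grip":-1},{"dx":0,"dy":0,"dz":0.004,"twist":0,"grip":-1}]' 
python3 -m crank '[{"dx":0,"dy":0,"dz":0.004,"twist":0,"grip":-1},{"dx":0,"dy":0,"dz":0.008,"twist":0,"grip":-1},{"dx":0,"dy":0,"dz":0.012,"twist":0,"grip":-1},{"dx":0,"dy":0,"dz":0.016,"twist":0,"grip":-1},{"dx":0,"dy":0,"dz":0.016,"twist":0,"grip":-1}]'
```

```text
t: 22.22
eef_pos: [0.625, 0.2155, 0.0909]
ee_rot: [3.141, 0.001, -0.222]
force: [1.3, -5.5, -3.5]
width: 0.0273
gripper_force: 45.0
t: 22.63
eef_pos: [0.6251, 0.2156, 0.1077]
ee_rot: [3.141, 0.001, -0.222]
force: [0.7, -4.8, -3.6]
width: 0.0271
gripper_force: 45.0
```

It is rising with a 3.6 N downward load and a constant width, so the mast is coming out. I'll keep going to the first stop and past it.

```bash
python3 -m crank '[{"dx":0,"dy":0,"dz":0.005,"twist":0,"grip":-1},{"dx":0,"dy":0,"dz":0.01,"twist":0,"grip":-1},{"dx":0,"dy":0,"dz":0.015,"twist":0,"grip":-1},{"dx":0,"dy":0,"dz":0.02,"twist":0,"grip":-1},{"dx":0,"dy":0,"dz":0.025,"twist":0,"grip":-1}]' 
python3 -m crank '[{"dx":0,"dy":0,"dz":0.002,"twist":0,"grip":-1},{"dx":0,"dy":0,"dz":0.004,"twist":0,"grip":-1},{"dx":0,"dy":0,"dz":0.005,"twist":0,"grip":-1},{"dx":0,"dy":0,"dz":0.005,"twist":0,"grip":-1},{"dx":0,"dy":0,"dz":0.005,"twist":0,"grip":-1}]' 
python3 -m crank '[{"dx":0,"dy":0,"dz":0.004,"twist":0,"grip":-1},{"dx":0,"dy":0,"dz":0.008,"twist":0,"grip":-1},{"dx":0,"dy":0,"dz":0.012,"twist":0,"grip":-1},{"dx":0,"dy":0,"dz":0.016,"twist":0,"grip":-1},{"dx":0,"dy":0,"dz":0.02,"twist":0,"grip":-1}]' 
python3 -m crank '[{"dx":0,"dy":0,"dz":0.004,"twist":0,"grip":-1},{"dx":0,"dy":0,"dz":0.008,"twist":0,"grip":-1},{"dx":0,"dy":0,"dz":0.012,"twist":0,"grip":-1},{"dx":0,"dy":0,"dz":0.016,"twist":0,"grip":-1},{"dx":0,"dy":0,"dz":0.02,"twist":0,"grip":-1}]'
```

```text
t: 23.05
eef_pos: [0.625, 0.2156, 0.1326]
ee_rot: [3.141, 0.001, -0.222]
force: [0.7, -5.5, -3.8]
width: 0.0274
gripper_force: 45.0
t: 23.47
eef_pos: [0.6251, 0.2156, 0.1377]
ee_rot: [3.141, 0.001, -0.222]
force: [0.4, -5.7, -2.5]
width: 0.027
gripper_force: 45.0
t: 23.88
eef_pos: [0.6248, 0.2156, 0.1571]
ee_rot: [3.141, 0.001, -0.222]
force: [1.7, -4.6, -7.4]
width: 0.0271
gripper_force: 45.0
t: 24.3
eef_pos: [0.6248, 0.2156, 0.1771]
ee_rot: [3.141, 0.002, -0.222]
force: [1.5, -3.4, -7.6]
width: 0.0273
gripper_force: 45.0
```

```bash
python3 -m crank '[{"dx":0,"dy":0,"dz":0.003,"twist":0,"grip":-1},{"dx":0,"dy":0,"dz":0.005,"twist":0,"grip":-1},{"dx":0,"dy":0,"dz":0.007,"twist":0,"grip":-1},{"dx":0,"dy":0,"dz":0.008,"twist":0,"grip":-1},{"dx":0,"dy":0,"dz":0.009,"twist":0,"grip":-1}]' 
python3 -m crank '[{"dx":0,"dy":0,"dz":0.0005,"twist":0,"grip":-1},{"dx":0,"dy":0,"dz":0.001,"twist":0,"grip":-1},{"dx":0,"dy":0,"dz":0.0015,"twist":0,"grip":-1},{"dx":0,"dy":0,"dz":0.002,"twist":0,"grip":-1},{"dx":0,"dy":0,"dz":0.002,"twist":0,"grip":-1}]'
```

```text
t: 24.72
eef_pos: [0.6248, 0.2156, 0.186]
ee_rot: [3.141, 0.001, -0.222]
force: [1.2, -5.1, -7.2]
width: 0.0271
gripper_force: 45.0
t: 25.13
eef_pos: [0.6248, 0.2156, 0.188]
ee_rot: [3.141, 0.001, -0.222]
force: [0.6, -5.4, -6.6]
width: 0.0273
gripper_force: 45.0
```

```bash
python3 -m crank '[{"dx":0,"dy":0,"dz":0.0005,"twist":0,"grip":-1},{"dx":0,"dy":0,"dz":0.001,"twist":0,"grip":-1},{"dx":0,"dy":0,"dz":0.0015,"twist":0,"grip":-1},{"dx":0,"dy":0,"dz":0.0015,"twist":0,"grip":-1},{"dx":0,"dy":0,"dz":0.0015,"twist":0,"grip":-1}]' 
python3 -m crank '[{"dx":0,"dy":0,"dz":0.0005,"twist":0,"grip":-1},{"dx":0,"dy":0,"dz":0.001,"twist":0,"grip":-1},{"dx":0,"dy":0,"dz":0.001,"twist":0,"grip":-1},{"dx":0,"dy":0,"dz":0.001,"twist":0,"grip":-1},{"dx":0,"dy":0,"dz":0.001,"twist":0,"grip":-1}]'
```

```text
t: 25.55
eef_pos: [0.6244, 0.2156, 0.1884]
ee_rot: [3.14, 0.003, -0.222]
force: [2.4, -4.2, -11.5]
width: 0.0273
gripper_force: 45.0
t: 25.97
eef_pos: [0.6242, 0.2156, 0.1886]
ee_rot: [3.14, 0.003, -0.222]
force: [2.7, -5.1, -15.6]
width: 0.0277
gripper_force: 45.0
```

The second stop is reached: force rises sharply at +100 mm. I'll hold a second, check that nothing slips, and confirm the block is unchanged from the earlier picture.

```bash
for i in 1 2; do python3 -m crank '[{"dx":0,"dy":0,"dz":0,"twist":0,"grip":-1},{"dx":0,"dy":0,"dz":0,"twist":0,"grip":-1},{"dx":0,"dy":0,"dz":0,"twist":0,"grip":-1},{"dx":0,"dy":0,"dz":0,"twist":0,"grip":-1},{"dx":0,"dy":0,"dz":0,"twist":0,"grip":-1}]'; done
python3 - <<'E'
from h import *
t=arm.grab_frame("side")[:,:,::-1];cv2.imwrite("pics/s11.png",t)
a=cv2.imread("pics/s9.png")
h=cv2.matchTemplate(t[270:335,325:390].copy(),a[283:310,346:362].copy(),cv2.TM_CCOEFF_NORMED);print("block shift",cv2.minMaxLoc(h)[1],cv2.minMaxLoc(h)[3],"same = (21,13)")
dark=lambda im:np.nonzero(im[150:265,280:330].max(2)<45)
d=dark(t);print("knob rows dark now",proj("side",[.6247,.2155,.2455]),proj("side",[.6247,.2155,.2]))
for r in range(190,262,3):print(r,"".join("#" if t[r,c].min()>150 else("+" if t[r,c].min()>90 else("." if t[r,c].max()>60 else " ")) for c in range(260,330)))
E
```

```text
t: 26.38
eef_pos: [0.6242, 0.2156, 0.1886]
ee_rot: [3.14, 0.003, -0.222]
force: [2.8, -4.6, -14.4]
width: 0.0273
gripper_force: 45.0
t: 26.8
eef_pos: [0.6242, 0.2156, 0.1886]
ee_rot: [3.14, 0.003, -0.222]
force: [3.4, -5.0, -15.1]
width: 0.0273
gripper_force: 45.0
block shift 0.9741354584693909 (21, 13) same = (21,13)
knob rows dark now (np.float64(290.54501086714447), np.float64(175.67804508143783)) (np.float64(291.0274856625656), np.float64(199.4666998551662))
190 #################+++++++++++++++                  .     .        ##+++
193 ##################++. ..+++++.                                ++###+++
196 #################+..                                        . +.......
199 ################.+                                            .+..++..
202 ################+     .    .++++++..                +.     .#+...+.+.+
205 #############+#+    .      .++++++++   .   .. .   ..     .++++...+....
208 ############+#+   . .. ... .++++++++                     .+........+..
211 ###########+#.    ..     . .++++++++  .                  .+.+.........
214 ##########++.    ......    .+
[... 466 characters left out ...]
   .     .  .      . . . 
235    . . . .. ...    .   .  .+++++++++++   .          .     .           
238 . .... . .   .    ..    . .+++++++++++    .                .          
241 ##+   . .. ....   ..  .    +++++++++++               .    . .       . 
244 ###. ..  ... .       .     +++++++++++              .. ..     ...  .  
247 #.+.     .. ..  .       ###+++++++++++###    . ... .   .            ..
250 ..+.     ........ . .  ####+++++++++++####   .. . .  .. .   . ... . . 
253 ...    .. .  ...... .  ++################+  . . .. .... . . .  .  . . 
256   . ... ...   .   .. .  +++#####++++++++#   ....  ..... .. ...... ... 
259  . . .    .. .++.       +++######+++++++#  ..... ........ ... . ......
```

The picture data show both mast sections extended: a thin tube over rows 202–226 and a thicker one over 229–250. The block hasn't moved and the grip is steady, so I'm handing in.

```bash
python3 -c "
from station import arm
print(arm.job_done())"
```

```text
the job is handed in; nothing more can be done
None
```

The job is handed in at about 27 s of the 72 s limit, and no verdict came back: the jaw is open about 30 mm, the block stands released on the tile, the button is fully down, and the mast is held at its second stop with a 45 N grip.

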